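# Third hand at the repair bench: alcohol pump and spring jaw

## Robot

A 7-joint arm with a two-finger parallel gripper is mounted at the origin on the work surface. World frame = base frame: x ahead of the robot, y to its left, z up, the work surface at z = 0. Lengths are in mm, angles in rad, forces in N, time in s.
With the tool pointing down it reaches from about 400 to 850 mm from the base axis. Payload 6.9 kg.
Tool frame: the origin (TCP) lies midway between the tips of the shut fingers; the grasp point (between the pads) lies 19 mm behind it; x points along the fingers, z is the direction in which the jaws open and shut, and the axes are right-handed (so a half turn about x gives the same grasp; the last joint's range is limited). The gripper opens to 85 mm and grips with 20 to 120 N. Pads are 22 mm wide; open, the fingers measure 114 mm over their backs; the gripper's body (76 mm by 85 mm) begins 54 mm behind the grasp point. The pads swing forward as they close: fully open they stand 13 mm farther back than shut.
Start: joints at [1.359, 0.507, -0.238, 1.5, 0.126, 1.149, -0.155], TCP at [195.269, -593.702, 231.275] pointing down, gripper open.
Joint ranges: [-3.08, 3.08], [-0.24, 2.05], [-1.43, 1.35], [0, 2.5], [-1.52, 4.66], [0.17, 1.96], [-2.89, 2.89]. Speed limits (rad/s): [2.39, 2.39, 3.14, 3.14, 3.14, 3.14, 3.14].

## Interface

Orientations are given as [roll, pitch, yaw] about the fixed x, y, z axes, in that order (R = Rz(yaw) Ry(pitch) Rx(roll)).
In Python, from station import telemetry, optics, arm gives the robot as it stands. The module is installed in compiled form; this text tells all that it offers.
- The arm moves only by the tool send_rows, never from a script. Its argument "steps" is a list of rows, each a list of 3 entries, a list of its own where there are three numbers: the turn, a rotation vector about the tool's x, y, z in degrees, then the shift along the tool's x, y, z in mm, then the closure in counts, from 0 (fully open) to 255 (shut). In form: [[[ax, ay, az], [dx, dy, dz], hand], ...]. A call has exactly 10 rows; each row shifts and turns the pose as measured when the row begins, along the tool's axes as they then stand; what a row does not reach is not made up. A row lasts 1/10 s, in which the tool goes at most 50 mm and 8.59 degrees, less where a joint would pass 70% of its speed; a pose out of reach is approached as far as the arm can. A call with a gripper value outside its range is refused whole. The fingers move at their own pace and stop on an object; "force" is the grip in N (left out, the last holds). Time passes only in rows, so rows that do not move let the fingers close, or fill a call up. It gives the time, the measured TCP pose, the force and the opening at its end, in the units of the state.
- telemetry.get_state(): the state, without advancing time (a new reading comes with each control period).
- optics.grab_frame(name): name is "scene" or "top" or "wrist"; returns a dict with "image" (420x560x3 uint8, blue, green, red), "z_map" (420x560 float32, mm along the optical axis (not along the pixel's ray), 0 where there is no reading), "K" (3x3 intrinsics, pixels), "R" (3x3) and "t" (3): a world point X has camera coordinates R X + t. Camera axes: x right, y down, z forward; pixel columns grow to the right and rows downward; lengths in mm; the calibration is good to about 2 mm. A picture is of the moment at which its call begins.
- arm.hand_in(): hands the job in, once; it reports no verdict.
The state is a dict: "t": time; "joint_pos": joint angles; "dq": joint speeds; "joint_efforts": joint torques, N m; "tool_pos": TCP position; "eef_rot": TCP orientation; "ft_force": force on the tool from outside, world axes, zero at the start; "wrist_torque": the same for the moment, N m; "grip_width": opening from 0.0 (shut) to 1.0 (fully open).
Only numpy, scipy, OpenCV 4.12 (cv2) and the standard library are available. Lean on these libraries where they do the work, as an engineer would, in place of code of your own. Each camera call takes 0.05 s, during which the arm holds its last target.

## Task

I am about to clean the wet control board of this coffee machine. First press the dish on top of the alcohol dispenser right down to its stop and let it come fully up again, so the dish is filled for my swabs; then pull out the board holder's spring jaw, the one with the upright knob, until its index finger is in line with the cursor on the scale, and keep holding it there so I can lay the board in - finish while still holding it, and never let the jaw snap back. Leave the dispenser standing where it is and the other things on the bench undisturbed.

Things in the scene. Friction and masses are not known exactly. Their poses are not given: they have to be found in the camera images.
- dispenser: Alcohol pump dispenser, loose on the bench, 0.3 to 0.6 kg: white round bottle 72 mm in diameter with a steel collar and a round steel dish on top. 133 mm tall with the dish up. Origin: centre of the underside; z up.
- pump_top (a point): Centre of the floor of the dispenser's steel dish, the face to press: 130 mm above the bench when up, 120 mm when at the stop. The dish is 52 mm across with a rim 3 mm high; the flat floor inside the rim is 48 mm across. Press it straight down near the middle, for example with shut fingertips.
- pump (a joint): Travel of the dish: 0 m fully up, 0.010 m at its bottom stop. Its spring takes about 3 N to start and 9 N at the stop and lifts the dish again when let go.
- holder: Board holder, screwed to the bench, does not move: aluminium base plate 250 x 150 x 8 mm with a fixed jaw (110 mm wide, 38 mm high) at its +x end, an end block (32 mm high) at its -x end, two guide rods and a spring tube between them and a steel scale bar along its +y side. Origin: centre of the underside. Its x axis lies along the rods; pulling the jaw open moves it along the holder's -x.
- jaw_knob (a point): Grip point on the black upright pull knob of the sliding jaw: a cylinder 20 mm in diameter standing on the jaw's carriage, straight-sided from 37 to 84 mm above the bench, top at 88 mm. This point is on its axis, 63 mm above the bench. The rest of the jaw and holder around it is at most 38 mm high. It moves with the jaw; its axes are parallel to the holder's.
- jaw_index (a point): Tip of the dark steel index finger on the +y side of the sliding jaw, over the scale bar, 25.5 mm above the bench; at the same holder x as the knob's axis, 60 mm to its +y side. It moves with the jaw.
- cursor_tip (a point): Tip of the cursor clamped on the scale bar (a 14 mm wide aluminium block with a small brass thumbscrew, 37 mm high, and a dark steel point), pointing to the holder's -y, 25.5 mm above the bench. It does not move. The jaw is at the mark when jaw_index and cursor_tip have the same x in the holder's frame; the tips then face each other about 3 mm apart in y. The cursor stands 30 to 55 mm along the holder's -x from where the index finger rests.
- jaw (a joint): Opening of the sliding jaw: 0 m at rest (the jaws 42 mm apart), grows as the jaw is pulled along the holder's -x, 0.075 m at its end stop. A spring pulls it back all the time: about 5 N at rest, 9 N at 35 mm, 11 N at 55 mm; let go, it snaps back.
- board: Bystander: green circuit board with components, 68 x 110 mm, 25 mm high, loose, beyond the holder's +x end. Origin: centre of the underside.
- swab_pot: Bystander: glass pot with cotton swabs, 58 mm in diameter, 102 mm high over the swabs, loose, about 120 mm from the dispenser. Origin: centre of the underside.
- screwdriver: Bystander: screwdriver with an orange handle, 190 mm long, loose, nearest the robot. Origin at its underside.
- small_screwdriver: Bystander: screwdriver with a black handle, 150 mm long, loose, about 120 mm beyond the dispenser. Origin at its underside.
- reel: Bystander: solder reel lying flat, 54 mm in diameter, 32 mm high, loose, in the middle of the bench. Origin: centre of the underside.
- screw_tray: Bystander: grey tray with screws, 100 x 72 x 24 mm, loose, in the middle of the bench farther out. Origin: centre of the underside.
Not all that is in view belongs to the job. What is shaped like the dispenser but green is not meant.

How it is judged (in metres and radians):
On the way, in this order (a step that is already met when the one before it is completed fails the run):
1. the dispenser's dish is pressed down to its stop (value of joint pump above 0.0085 m), for 0.1 s.
2. the dish has come fully up again, untouched (value of joint pump below 0.0015 m and contact force between pump and anything else below 0.3 N), for 0.2 s.
At the end, for the whole second after the job is handed in: The robot still holds the sliding jaw (its fingers push on it with more than 3 N), the jaw is at rest with its index finger within 4 mm of the cursor along the scale, the dish is fully up (within 1.5 mm) and the dispenser stands upright within 20 mm of its place (x of jaw_index in the frame of cursor_tip between -0.004 and 0.004 m and contact force between the fingers and jaw above 3 N and velocity of joint jaw between -0.01 and 0.01 m/s and value of joint pump below 0.0015 m and distance of dispenser from where it was at the start of the episode below 0.02 m and angle between dispenser's own z axis and vertical below 0.1 rad); the arm keeps its last pose, push and grip.
It fails at once if the jaw snaps back (velocity of joint jaw below -0.25 m/s).
It fails at once if the dispenser is pushed away or tipped (distance of dispenser from where it was at the start of the episode above 0.03 m or angle between dispenser's own z axis and vertical above 0.3 rad).
It fails at once if another thing on the bench is disturbed (distance of any of board, swab_pot, screwdriver, small_screwdriver, reel, screw_tray from where it was at the start of the episode above 0.02 m).
It also fails if it takes over 51 s, if anything falls off the work surface, if the arm or the gripper's body presses on something with over 40 N, if the wrist force passes 120 N, or if a joint passes its speed limit or range.

## Working session

There is one attempt and no reset: what is moved stays moved. The work goes in short steps, Python scripts to look and compute and a tool call to move; the robot and the scene stay as the last step left them, time stands still between calls to the robot, and variables do not carry over. Pictures are saved under pics/ and viewed, and the job is handed in when it is done.

Besides the shell and the picture viewer there is one more tool, called after "Emit:" as name(argument=value, ...), one argument or row to a line, values as JSON. send_rows: Moves the arm, as the interface text tells. Its arguments: {"type":"object","properties":{"steps":{"type":"array","items":{"type":"array"}},"force":{"type":"number"}},"required":["steps"]}

```bash
mkdir -p pics; python3 - <<'E'
from station import telemetry, optics
import cv2,numpy as np,pickle
s=telemetry.get_state();print({k:np.round(v,3) for k,v in s.items()})
for n in ["scene","top","wrist"]:
    f=optics.grab_frame(n);cv2.imwrite(f"pics/{n}0.png",f["image"]);pickle.dump(f,open(n+".pkl","wb"))
    print(n,f["K"].round(1).tolist(),f["R"].round(3).tolist(),f["t"].round(1))
E
```

```text
{'t': np.float64(0.0), 'joint_pos': array([ 1.359,  0.508, -0.238,  1.501,  0.126,  1.149, -0.155]), 'dq': array([ 0.   ,  0.001, -0.002,  0.   ,  0.001,  0.001,  0.   ]), 'joint_efforts': array([ 0.0000e+00, -6.2060e+01, -2.1860e+00, -2.4966e+01,  1.3000e-02,
        1.2000e-02,  0.0000e+00]), 'tool_pos': array([ 195.065, -593.273,  230.437]), 'eef_rot': array([-3.123,  1.569,  1.907]), 'ft_force': array([ 0.016,  0.224, -0.083]), 'wrist_torque': array([0.04 , 0.023, 0.031]), 'grip_width': np.float64(1.001)}
scene [[493.7, 0.0, 278.1], [0.0, 493.7, 209.6], [0.0, 0.0, 1.0]] [[-0.822, 0.569, 0.007], [0.374, 0.55, -0.747], [-0.429, -0.612, -0.665]] [ 424.5 -176.9 1278. ]
top [[435.6, 0.0, 279.1], [0.0, 435.6, 213.6], [0.0, 0.0, 1.0]] [[0.118, -0.993, -0.007], [-0.972, -0.114, -0.205], [0.203, 0.031, -0.979]] [-14.6 611.  804.5]
wrist [[375.2, 0.0, 276.2], [0.0, 375.2, 210.2], [0.0, 0.0, 1.0]] [[0.313, -0.95, -0.002], [-0.917, -0.302, 0.259], [-0.246, -0.08, -0.966]] [-624.   -33.7  377.8]
```

View pics/scene0.png

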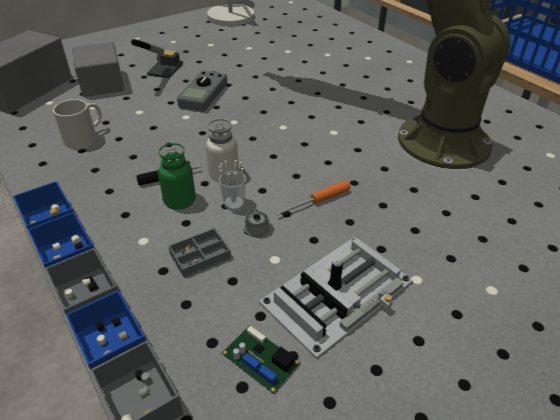

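View pics/top0.png

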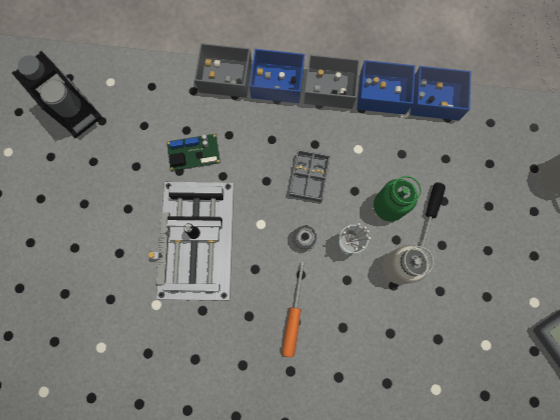

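View pics/wrist0.png

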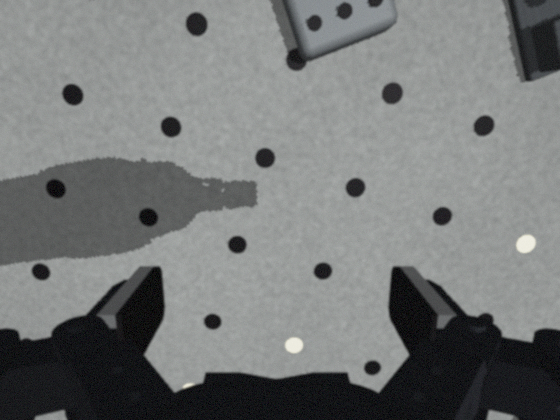

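```bash
python3 - <<'E'
import cv2,numpy as np
t=cv2.imread("pics/top0.png");s=cv2.imread("pics/scene0.png")
a=cv2.resize(t[160:300,350:450],None,fx=4,fy=4,interpolation=cv2.INTER_CUBIC)
b=cv2.resize(s[110:220,150:250],None,fx=4,fy=4,interpolation=cv2.INTER_CUBIC)
b=cv2.copyMakeBorder(b,0,a.shape[0]-b.shape[0],0,0,cv2.BORDER_CONSTANT)
cv2.imwrite("pics/disp.png",np.hstack([a,b]))
a=cv2.resize(t[175:305,140:240],None,fx=4.4,fy=4.4,interpolation=cv2.INTER_CUBIC)
cv2.imwrite("pics/holder.png",a)
a=cv2.resize(s[230:360,250:420],None,fx=4.4,fy=4.4,interpolation=cv2.INTER_CUBIC)
cv2.imwrite("pics/holder_s.png",a)
E
```

```text
(no output)
```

View pics/disp.png

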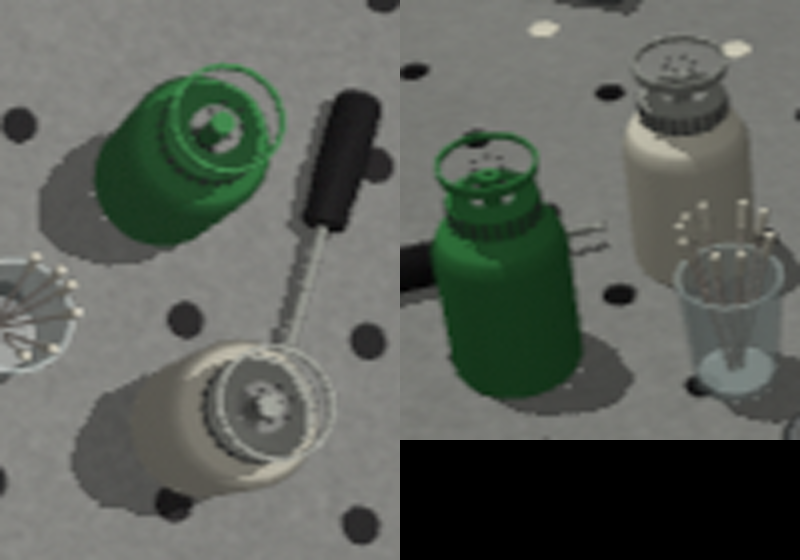

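View pics/holder.png

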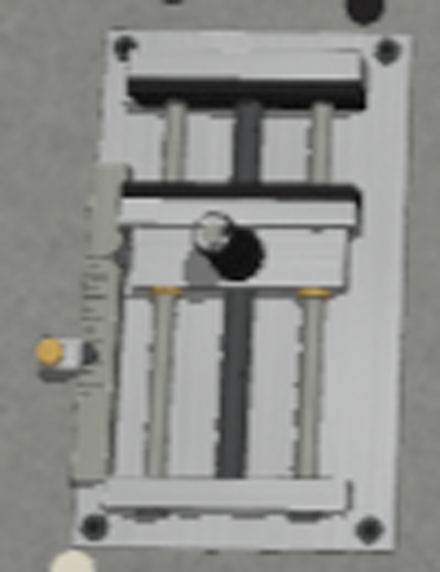

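View pics/holder_s.png

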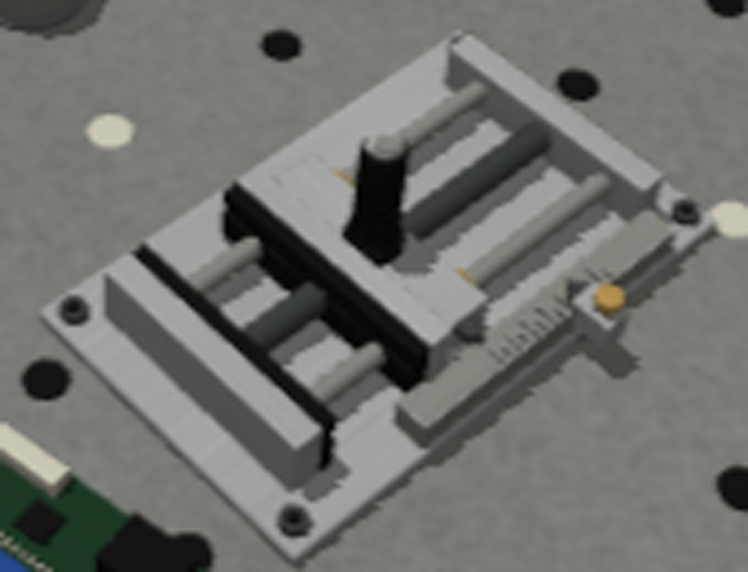

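The white bottle (top px ~(410,263), scene ~(220,150)) and the green one (top ~(403,193), scene ~(175,178)) have the same shape. The white one with the steel dish is the dispenser, and the green one is not meant. The holder is at top ~(197,240), with its knob at about (190,230), the cursor at about (158,255) and the index finger near (168,232). Next I'll measure positions.

```bash
cat > h.py <<'E'
import numpy as np,cv2,pickle
def ray(f,uv):
    d=f["R"].T@np.linalg.inv(f["K"])@np.array([uv[0],uv[1],1.]);c=-f["R"].T@f["t"];return c,d
def onz(f,uv,z):
    c,d=ray(f,uv);return (c+d*(z-c[2])/d[2])
def tri(f1,u1,f2,u2):
    c1,d1=ray(f1,u1);c2,d2=ray(f2,u2)
    s=np.linalg.lstsq(np.c_[d1,-d2],c2-c1,rcond=None)[0]
    a=c1+d1*s[0];b=c2+d2*s[1];return (a+b)/2,np.linalg.norm(a-b)
def proj(f,X):
    p=f["K"]@(f["R"]@np.asarray(X,float)+f["t"]);return p[:2]/p[2]
E
python3 - <<'E'
from h import *
T=pickle.load(open("top.pkl","rb"));S=pickle.load(open("scene.pkl","rb"))
tc=lambda x,y:(140+(x-2)/4.4,175+(y-2)/4.4)
sc=lambda x,y:(250+(x-2)/4.4,230+(y-2)/4.4)
P=lambda *a:print(*[np.round(x,1) if not isinstance(x,str) else x for x in a])
P("dish top",onz(T,(350+275/4,160+403/4),133),"scene",onz(S,(150+280/4,110+62/4),133))
P("dish tri",*tri(T,(350+275/4,160+403/4),S,(220,125.5)))
cs=[onz(T,tc(*p),8) for p in [(108,32),(411,37),(393,550),(74,543)]]
for c in cs:P("corner",c)
sce=[onz(S,sc(*p),8) for p in [(296,566),(40,314),(458,36),(716,222)]]
for c in sce:P("scorner",c)
c=np.mean(cs,0);P("centre",c, np.mean(sce,0))
for q in (cs,sce):
    pass
d=((cs[0]+cs[1])-(cs[2]+cs[3]))[:2]/2;P("xaxis len",np.linalg.norm(d),np.degrees(np.arctan2(d[1],d[0])))
d=((sce[0]+sce[1])-(sce[2]+sce[3]))[:2]/2;P("S xaxis len",np.linalg.norm(d),np.degrees(np.arctan2(d[1],d[0])))
P("knob top",onz(T,tc(213,231),88),onz(S,sc(386,148),88))
P("index",onz(T,tc(124,257),25.5),onz(S,sc(474,328),25.5))
P("cursor",onz(T,tc(94,353),25.5))
P("screw",onz(T,tc(49,350),37),onz(S,sc(610,297),37))
for n,uv in dict(pot=(354,238),green=(404,192)).items(): P(n,onz(T,uv,100))
E
```

```text
dish top [ 537.7 -202.8  133. ] scene [ 535.9 -196.5  133. ]
dish tri [ 535.9 -201.7  131.1] 5.1
corner [660.7 313.6   8. ]
corner [675.4 165.4   8. ]
corner [430.2 139.4   8. ]
corner [416. 287.   8.]
scorner [660.7 318.6   8. ]
scorner [675.5 169.4   8. ]
scorner [429.8 144.2   8. ]
scorner [413.3 289.9   8. ]
centre [545.6 226.4   8. ] [544.8 230.5   8. ]
xaxis len 246.4 6.1
S xaxis len 248.0 6.2
knob top [556.7 227.3  88. ] [554.  230.9  88. ]
index [549.  281.8  25.5] [545.5 283.   25.5]
cursor [502.8 288.   25.5]
screw [500.9 305.4  37. ] [498.4 307.7  37. ]
pot [570.7 -89.7 100. ]
green [ 671.  -177.6  100. ]
```

```bash
cat >> h.py <<'E'
from scipy.spatial.transform import Rotation as Ro
def tool(s): return Ro.from_euler('xyz',s["eef_rot"]).as_matrix()
def goto(s,X,zdir=None):
    R=tool(s);p=np.array(s["tool_pos"])
    print("tool pos",p.round(1),"z axis yaw",np.degrees(np.arctan2(R[1,2],R[0,2])).round(2),"x",R[:,0].round(4),"F",np.round(s["ft_force"],1),"grip",round(float(s["grip_width"]),3),"t",s["t"],"q",np.round(s["joint_pos"],2))
    print("shift in tool axes",(R.T@(np.asarray(X)-p)).round(1))
    if zdir is not None:
        z=np.array([np.cos(np.radians(zdir)),np.sin(np.radians(zdir)),0]);x=np.array([0,0,-1.]);y=np.cross(z,x)
        print("turn deg",np.degrees(Ro.from_matrix(R.T@np.c_[x,y,z]).as_rotvec()).round(2))
E
python3 - <<'E'
from h import *
from station import telemetry
s=telemetry.get_state()
for zd in (-174,6,96): goto(s,[536.5,-200,220],zd)
print(tool(s).round(3))
E
```

```text
tool pos [ 195.1 -593.4  230.6] z axis yaw -71.79 x [-4.0e-04  1.3e-03 -1.0e+00] F [-0.2 -0.8 -0.4] grip 0.999 t 0.15 q [ 1.36  0.51 -0.24  1.5   0.13  1.15 -0.15]
shift in tool axes [  11.   447.2 -267. ]
turn deg [ 1.0221e+02 -6.0000e-02  7.0000e-02]
tool pos [ 195.1 -593.4  230.6] z axis yaw -71.79 x [-4.0e-04  1.3e-03 -1.0e+00] F [-0.2 -0.8 -0.4] grip 0.999 t 0.15 q [ 1.36  0.51 -0.24  1.5   0.13  1.15 -0.15]
shift in tool axes [  11.   447.2 -267. ]
turn deg [-7.779e+01 -6.000e-02 -5.000e-02]
tool pos [ 195.1 -593.4  230.6] z axis yaw -71.79 x [-4.0e-04  1.3e-03 -1.0e+00] F [-0.2 -0.8 -0.4] grip 0.999 t 0.15 q [ 1.36  0.51 -0.24  1.5   0.13  1.15 -0.15]
shift in tool axes [  11.   447.2 -267. ]
turn deg [-1.6779e+02 -1.0000e-02 -1.1000e-01]
[[-0.     0.95   0.312]
 [ 0.001  0.312 -0.95 ]
 [-1.     0.    -0.001]]
```

Emit:
send_rows(
  steps=[
    [[0,0,0],[-3,41,-26],255],
    [[0,0,0],[-3,41,-26],255],
    [[0,0,0],[-3,41,-26],255],
    [[0,0,0],[-3,41,-26],255],
    [[0,0,0],[-3,41,-26],255],
    [[0,0,0],[-3,41,-26],255],
    [[0,0,0],[-3,41,-26],255],
    [[0,0,0],[-3,41,-26],255],
    [[0,0,0],[-3,41,-26],255],
    [[0,0,0],[-3,41,-26],255],
  ],
  force=60,
)

```text
t: 1.15
tool_pos: [506.7, -214.9, 257.1]
eef_rot: [-2.145, 1.564, 2.868]
ft_force: [-0.3, 0.0, 0.8]
grip_width: 0.001
```

```bash
python3 - <<'E'
from h import *
from station import telemetry,optics
s=telemetry.get_state()
goto(s,[536.5,-200,220],-20)
f=optics.grab_frame("wrist");pickle.dump(f,open("w1.pkl","wb"));cv2.imwrite("pics/w1.png",f["image"])
print(proj(f,[536.5,-200,133]))
E
```

```text
tool pos [ 506.7 -214.9  257.1] z axis yaw -72.78 x [-0.0064  0.0018 -1.    ] F [-0.3  0.   0.8] grip 0.001 t 1.15 q [ 0.6   0.38 -0.35  1.65  0.14  1.14 -1.06]
shift in tool axes [36.9 33.1 -5.3]
turn deg [-52.78  -0.34   0.2 ]
[269.40170032 156.33750654]
```

View pics/w1.png

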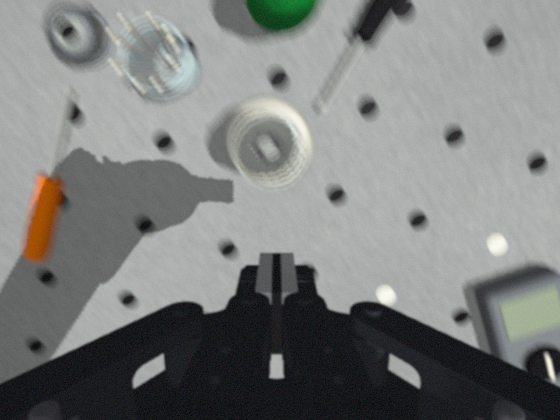

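```bash
python3 - <<'E'
from h import *
from station import telemetry,optics
f=optics.grab_frame("wrist");f=optics.grab_frame("wrist");pickle.dump(f,open("w1.pkl","wb"))
im=f["image"];cv2.imwrite("pics/w1b.png",cv2.resize(im[80:220,190:360],None,fx=4,fy=4,interpolation=cv2.INTER_CUBIC))
s=telemetry.get_state();goto(s,[536.5,-200,220],-20);print(proj(f,[536.5,-200,133]))
E
```

```text
tool pos [ 508.1 -212.4  256.9] z axis yaw -72.33 x [-0.0053  0.0037 -1.    ] F [-1.  -0.6 -0.1] grip 0.004 t 1.3 q [ 0.6   0.38 -0.36  1.65  0.14  1.14 -1.06]
shift in tool axes [36.8 31.  -3. ]
turn deg [-52.33  -0.37   0.07]
[277.41863566 164.8984252 ]
```

View pics/w1b.png

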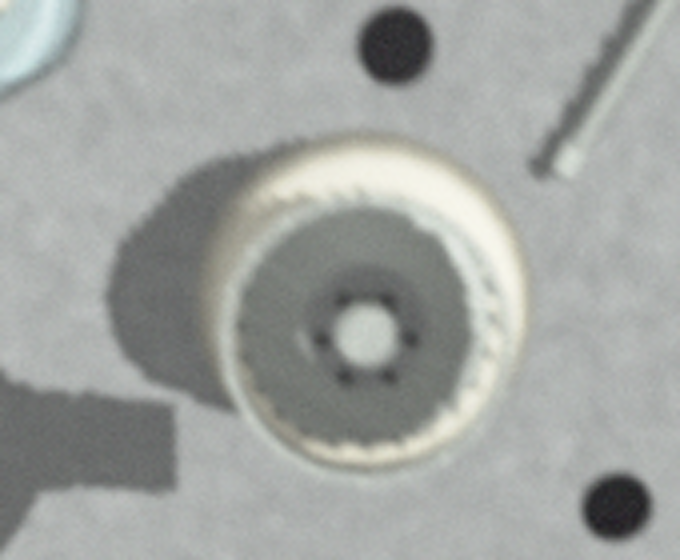

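The still crop shows the dish circle centred at about wrist pixel (280.5,163.7). That is within 3 px of where my estimate projects.

```bash
python3 - <<'E'
from h import *
from station import telemetry
f=pickle.load(open("w1.pkl","rb"));print(onz(f,(280.5,163.7),131))
s=telemetry.get_state();X=onz(f,(280.5,163.7),131);goto(s,[X[0],X[1],140],-20);print(tool(s).round(3))
E
```

```text
[ 537.72653479 -201.91840516  131.        ]
tool pos [ 508.1 -212.4  256.9] z axis yaw -72.33 x [-0.0053  0.0037 -1.    ] F [-1.  -0.6 -0.1] grip 0.004 t 1.3 q [ 0.6   0.38 -0.36  1.65  0.14  1.14 -1.06]
shift in tool axes [116.8  31.9  -0.4]
turn deg [-52.33  -0.37   0.07]
[[-0.005  0.953  0.304]
 [ 0.004  0.304 -0.953]
 [-1.    -0.004 -0.005]]
```

Emit:
send_rows(
  steps=[
    [[0,0,0],[0,12,0],255],
    [[0,0,0],[0,12,0],255],
    [[0,0,0],[10,8,0],255],
    [[0,0,0],[20,0,0],255],
    [[0,0,0],[25,0,0],255],
    [[0,0,0],[25,0,0],255],
    [[0,0,0],[15,0,0],255],
    [[0,0,0],[10,0,0],255],
    [[0,0,0],[0,0,0],255],
    [[0,0,0],[0,0,0],255],
  ],
)

```text
t: 2.3
tool_pos: [538.9, -208.8, 142.6]
eef_rot: [-2.196, 1.561, 2.813]
ft_force: [0.5, 0.0, 0.6]
grip_width: 0.004
```

```bash
python3 - <<'E'
from h import *
from station import telemetry
s=telemetry.get_state();goto(s,[537.5,-201.5,118],-72.3)
E
```

```text
tool pos [ 538.9 -208.8  142.6] z axis yaw -73.02 x [-0.0089  0.003  -1.    ] F [0.5 0.  0.6] grip 0.004 t 2.3 q [ 0.54  0.53 -0.33  1.74  0.21  0.91 -1.15]
shift in tool axes [24.6  0.9 -7.3]
turn deg [-0.72 -0.32  0.44]
```

Emit:
send_rows(
  steps=[
    [[-0.5,-0.3,0.4],[0,1,-4],255],
    [[0,0,0],[0,0,-3],255],
    [[0,0,0],[0,0,-1],255],
    [[0,0,0],[4,0,0],255],
    [[0,0,0],[4,0,0],255],
    [[0,0,0],[3,0,0],255],
    [[0,0,0],[0,0,0],255],
    [[0,0,0],[0,0,0],255],
    [[0,0,0],[0,0,0],255],
    [[0,0,0],[0,0,0],255],
  ],
)

```text
t: 3.3
tool_pos: [539.1, -200.7, 133.5]
eef_rot: [0.867, 1.566, -0.399]
ft_force: [-0.3, -0.2, -0.1]
grip_width: -0.002
```

```bash
python3 - <<'E'
from h import *
from station import telemetry
s=telemetry.get_state();goto(s,[537.5,-201.5,118],-72.3)
E
```

```text
tool pos [ 539.1 -200.7  133.5] z axis yaw -72.49 x [ 0.0048 -0.002  -1.    ] F [-0.3 -0.2 -0.1] grip -0.002 t 3.3 q [ 0.53  0.53 -0.33  1.77  0.22  0.87 -1.16]
shift in tool axes [15.5 -1.8  0.2]
turn deg [-0.19  0.19 -0.23]
```

Emit:
send_rows(
  steps=[
    [[0,0,0],[2,-1,0],255],
    [[0,0,0],[2,0,0],255],
    [[0,0,0],[2,0,0],255],
    [[0,0,0],[2,0,0],255],
    [[0,0,0],[2,0,0],255],
    [[0,0,0],[2,0,0],255],
    [[0,0,0],[2,0,0],255],
    [[0,0,0],[2,0,0],255],
    [[0,0,0],[2,0,0],255],
    [[0,0,0],[2,0,0],255],
  ],
)

```text
t: 4.3
tool_pos: [539.2, -201.5, 120.2]
eef_rot: [0.707, 1.559, -0.559]
ft_force: [-6.9, 2.5, 21.7]
grip_width: 0.002
```

```bash
python3 - <<'E'
from h import *
from station import telemetry,optics
s=telemetry.get_state();goto(s,[537.5,-201.5,118],-72.3)
f=optics.grab_frame("scene");cv2.imwrite("pics/press1.png",cv2.resize(f["image"][60:220,130:290],None,fx=4,fy=4,interpolation=cv2.INTER_CUBIC)[:600])
E
```

```text
tool pos [ 539.2 -201.5  120.2] z axis yaw -72.53 x [ 0.0103 -0.0064 -0.9999] F [-6.9  2.5 21.7] grip 0.002 t 4.3 q [ 0.52  0.55 -0.32  1.79  0.23  0.83 -1.18]
shift in tool axes [ 2.1 -1.7 -0.5]
turn deg [-0.23  0.53 -0.45]
```

View pics/press1.png

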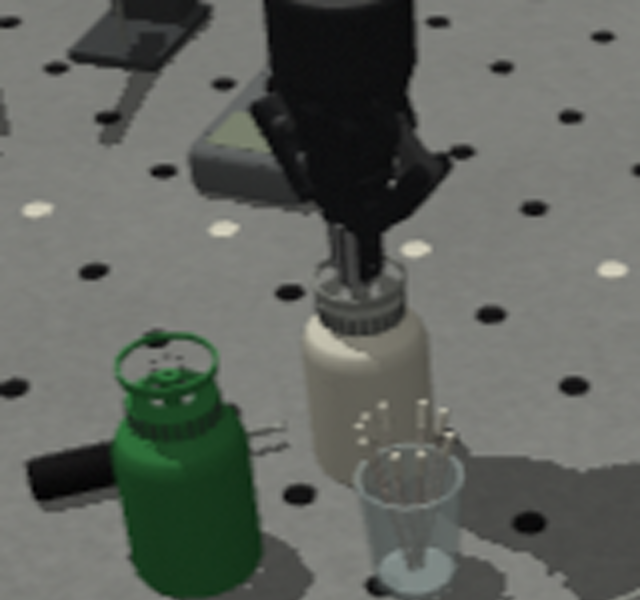

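The picture shows the shut fingertips in the white bottle's dish at about scene (218,130), with the dish down near the collar. The 22 N force at z=120 puts it at the stop. I'll hold briefly, then retreat straight up.

Emit:
send_rows(
  steps=[
    [[0,0,0],[2,0,0],255],
    [[0,0,0],[2,0,0],255],
    [[0,0,0],[-3,0,0],255],
    [[0,0,0],[-5,0,0],255],
    [[0,0,0],[-6,0,0],255],
    [[0,0,0],[-10,0,0],255],
    [[0,0,0],[-20,0,0],255],
    [[0,0,0],[-30,0,0],255],
    [[0,0,0],[-30,0,0],255],
    [[0,0,0],[0,0,0],255],
  ],
)

```text
t: 5.35
tool_pos: [537.7, -200.1, 229.7]
eef_rot: [0.662, 1.556, -0.604]
ft_force: [0.9, 0.1, 0.5]
grip_width: 0.003
```

```bash
python3 - <<'E'
from h import *
from station import telemetry,optics
s=telemetry.get_state();goto(s,[555,229,200],6.1)
f=optics.grab_frame("scene");f0=pickle.load(open("scene.pkl","rb"))
a=np.hstack([g["image"][60:220,150:250] for g in (f0,f)])
cv2.imwrite("pics/press2.png",cv2.resize(a,None,fx=3.7,fy=3.7,interpolation=cv2.INTER_CUBIC))
E
```

```text
tool pos [ 537.7 -200.1  229.7] z axis yaw -72.5 x [ 0.0119 -0.0082 -0.9999] F [0.9 0.1 0.5] grip 0.003 t 5.35 q [ 0.55  0.43 -0.35  1.65  0.17  1.07 -1.12]
shift in tool axes [  26.3  145.3 -404.4]
turn deg [-7.86e+01  9.00e-01  2.00e-02]
```

View pics/press2.png

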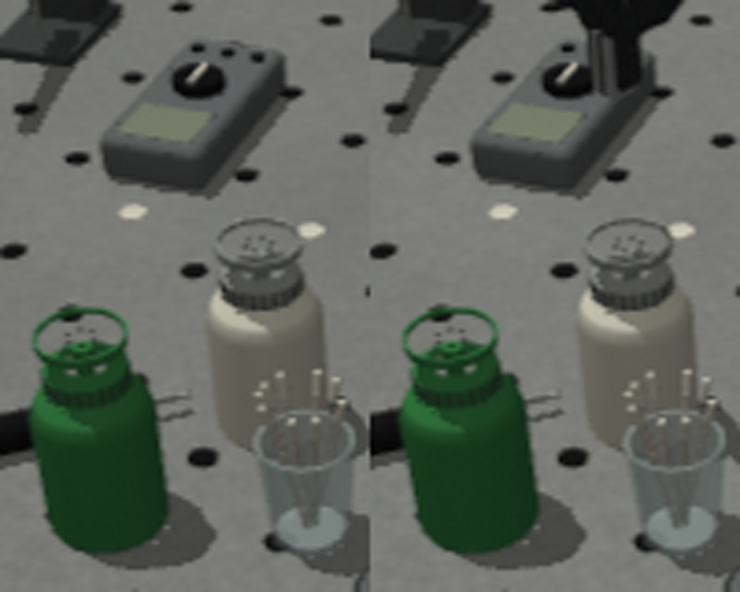

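Emit:
send_rows(
  steps=[
    [[0,0,0],[0,14,-40],255],
    [[0,0,0],[0,14,-40],255],
    [[0,0,0],[0,14,-40],255],
    [[0,0,0],[0,14,-40],255],
    [[0,0,0],[0,14,-40],255],
    [[0,0,0],[0,14,-40],255],
    [[0,0,0],[0,14,-40],255],
    [[0,0,0],[0,14,-40],255],
    [[0,0,0],[0,14,-40],255],
    [[0,0,0],[0,14,-40],255],
  ],
)

```text
t: 6.4
tool_pos: [550.6, 227.9, 214.7]
eef_rot: [-0.403, 1.558, -1.685]
ft_force: [0.6, 0.4, -0.0]
grip_width: -0.001
```

Emit:
send_rows(
  steps=[
    [[-7.9,0,0],[0,0,0],0],
    [[-7.9,0,0],[0,0,0],0],
    [[-7.9,0,0],[0,0,0],0],
    [[-7.9,0,0],[0,0,0],0],
    [[-7.9,0,0],[0,0,0],0],
    [[-7.9,0,0],[0,0,0],0],
    [[-7.9,0,0],[0,0,0],0],
    [[-7.9,0,0],[0,0,0],0],
    [[-7.9,0,0],[0,0,0],0],
    [[-7.9,0,0],[0,0,0],0],
  ],
)

```text
t: 7.4
tool_pos: [543.6, 238.5, 203.6]
eef_rot: [-2.705, 1.549, -2.538]
ft_force: [0.3, 0.2, 0.4]
grip_width: 1.0
```

```bash
python3 - <<'E'
from h import *
from station import telemetry,optics
f=optics.grab_frame("wrist");f=optics.grab_frame("wrist")
s=telemetry.get_state();goto(s,[555,229,200],6.1)
pickle.dump(f,open("w2.pkl","wb"));cv2.imwrite("pics/w2.png",f["image"])
E
```

```text
tool pos [543.6 238.3 203.4] z axis yaw 9.32 x [-0.0185 -0.0122 -0.9998] F [-0.2 -0.3  0. ] grip 0.996 t 7.5 q [ 0.02  0.58 -0.79  1.6   0.44  1.17 -0.71]
shift in tool axes [  3.3 -11.    9.8]
turn deg [ 3.23 -1.14  0.55]
```

View pics/w2.png

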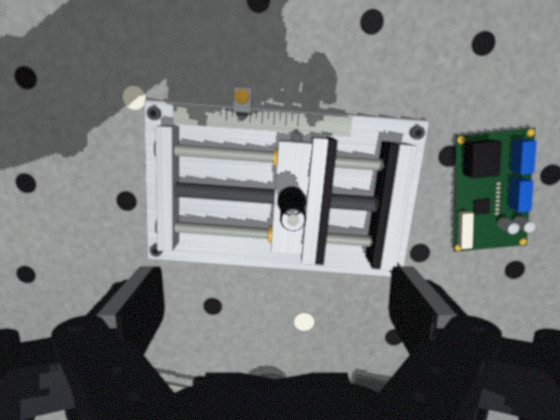

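```bash
python3 - <<'E'
from h import *
im=pickle.load(open("w2.pkl","rb"))["image"]
cv2.imwrite("pics/w2c.png",cv2.resize(im[80:235,200:350],None,fx=3.8,fy=3.8,interpolation=cv2.INTER_CUBIC))
E
```

```text
(no output)
```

View pics/w2c.png

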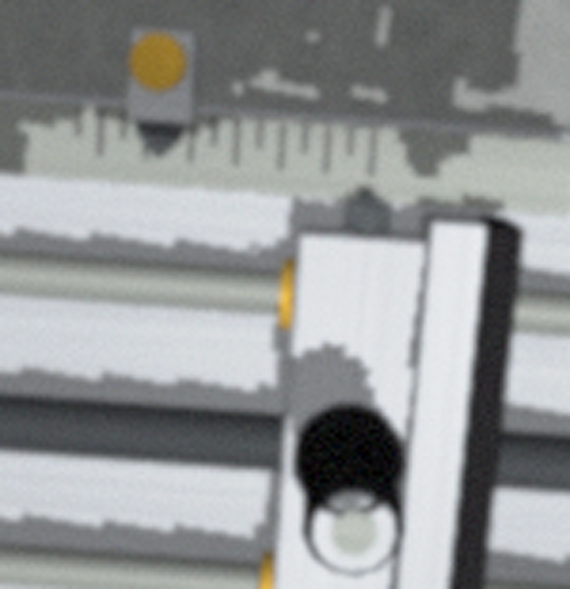

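```bash
python3 - <<'E'
from h import *
from station import telemetry
f=pickle.load(open("w2.pkl","rb"))
c=lambda x,y:(200+(x-1.5)/3.8,80+(y-1.5)/3.8)
a=onz(f,c(161,152),25.5);b=onz(f,c(366,188),25.5);k=onz(f,c(353,530),88)
# rods direction: plate corners at z8
P=[onz(f,p,8) for p in [(427,119),(400,276),(149,258),(146,99)]]
d=(P[0]+P[1]-P[2]-P[3])[:2];yaw=np.arctan2(d[1],d[0]);print("len",np.linalg.norm(d)/2,"yaw",np.degrees(yaw), "centre",np.mean(P,0))
for yw in (yaw,np.radians(6.1)):
    u=np.array([np.cos(yw),np.sin(yw)]);v=np.array([-u[1],u[0]])
    print("gap x,y",u@(a-b)[:2],v@(a-b)[:2],"knob-index",u@(k-b)[:2],v@(k-b)[:2])
print(a,b,k)
s=telemetry.get_state();goto(s,[k[0],k[1],44],6.1);print(tool(s).round(3))
E
```

```text
len 244.38194937728863 yaw 6.10780219248385 centre [544.98502302 228.47749703   8.        ]
gap x,y -45.22479429416688 4.5613477092127415 knob-index 0.5936706095676035 -59.43851095889391
gap x,y -45.225415011579976 4.555189228166704 knob-index 0.601764580721995 -59.43842956532923
[502.43828817 287.78025911  25.5       ] [547.89168731 288.05669835  25.5       ] [554.80621419 229.01875844  88.        ]
tool pos [543.6 238.3 203.4] z axis yaw 9.32 x [-0.0185 -0.0122 -0.9998] F [-0.2 -0.3  0. ] grip 0.996 t 7.5 q [ 0.02  0.58 -0.79  1.6   0.44  1.17 -0.71]
shift in tool axes [159.3  -9.5  12.7]
turn deg [ 3.23 -1.14  0.55]
[[-0.018 -0.162  0.987]
 [-0.012  0.987  0.162]
 [-1.    -0.009 -0.02 ]]
```

Emit:
send_rows(
  steps=[
    [[1.5,-0.6,0.3],[0,-5,6],0],
    [[1.5,-0.5,0.3],[0,-5,6],0],
    [[0,0,0],[10,0,0],0],
    [[0,0,0],[20,0,0],0],
    [[0,0,0],[10,0,0],0],
    [[0,0,0],[0,0,0],0],
    [[0,0,0],[0,0,0],0],
    [[0,0,0],[0,0,0],0],
    [[0,0,0],[0,0,0],0],
    [[0,0,0],[0,0,0],0],
  ],
)

```text
t: 8.5
tool_pos: [558.7, 229.0, 160.9]
eef_rot: [0.847, 1.568, 0.937]
ft_force: [0.5, -0.1, -0.4]
grip_width: 1.001
```

```bash
python3 - <<'E'
from h import *
from station import telemetry
s=telemetry.get_state();goto(s,[555,229,46],6.1)
E
```

```text
tool pos [558.7 229.  160.9] z axis yaw 5.13 x [ 0.0014  0.002  -1.    ] F [ 0.5 -0.1 -0.4] grip 1.001 t 8.5 q [ 0.02  0.62 -0.75  1.66  0.47  1.05 -0.78]
shift in tool axes [ 1.149e+02  1.000e-01 -3.900e+00]
turn deg [-0.97  0.09 -0.1 ]
```

Emit:
send_rows(
  steps=[
    [[-0.9,0,0],[0,0,-4],0],
    [[0,0,0],[15,0,0],0],
    [[0,0,0],[20,0,0],0],
    [[0,0,0],[20,0,0],0],
    [[0,0,0],[15,0,0],0],
    [[0,0,0],[10,0,0],0],
    [[0,0,0],[5,0,0],0],
    [[0,0,0],[0,0,0],0],
    [[0,0,0],[0,0,0],0],
    [[0,0,0],[0,0,0],0],
  ],
)

```text
t: 9.5
tool_pos: [554.2, 229.1, 70.4]
eef_rot: [0.721, 1.567, 0.829]
ft_force: [0.1, 0.1, 0.1]
grip_width: 0.998
```

```bash
python3 - <<'E'
from h import *
from station import telemetry
s=telemetry.get_state();goto(s,[555,229,46],6.1)
E
```

```text
tool pos [554.2 229.1  70.4] z axis yaw 6.17 x [ 0.0028  0.0031 -1.    ] F [0.1 0.1 0.1] grip 0.998 t 9.5 q [-0.02  0.71 -0.69  1.77  0.57  0.87 -0.86]
shift in tool axes [24.4 -0.3  0.7]
turn deg [ 0.07  0.18 -0.16]
```

Emit:
send_rows(
  steps=[
    [[0,0,0],[8,0,1],0],
    [[0,0,0],[8,0,0],0],
    [[0,0,0],[7,0,0],0],
    [[0,0,0],[0,0,0],0],
    [[0,0,0],[0,0,0],0],
    [[0,0,0],[0,0,0],100],
    [[0,0,0],[0,0,0],140],
    [[0,0,0],[0,0,0],255],
    [[0,0,0],[0,0,0],255],
    [[0,0,0],[0,0,0],255],
  ],
  force=60,
)

```text
t: 10.5
tool_pos: [555.1, 229.6, 47.3]
eef_rot: [0.598, 1.566, 0.705]
ft_force: [-2.9, 0.2, -0.4]
grip_width: 0.215
```

```bash
python3 - <<'E'
from h import *
from station import telemetry,optics
s=telemetry.get_state();goto(s,[555,229,46],6.1)
f=optics.grab_frame("scene");cv2.imwrite("pics/grip1.png",cv2.resize(f["image"][200:350,240:430],None,fx=4,fy=4,interpolation=cv2.INTER_CUBIC))
E
```

```text
tool pos [555.1 229.6  47.3] z axis yaw 6.16 x [ 0.0037  0.0031 -1.    ] F [-2.9  0.2 -0.4] grip 0.215 t 10.5 q [-0.03  0.74 -0.67  1.78  0.6   0.83 -0.88]
shift in tool axes [ 1.3 -0.6 -0.2]
turn deg [ 0.06  0.23 -0.16]
```

View pics/grip1.png

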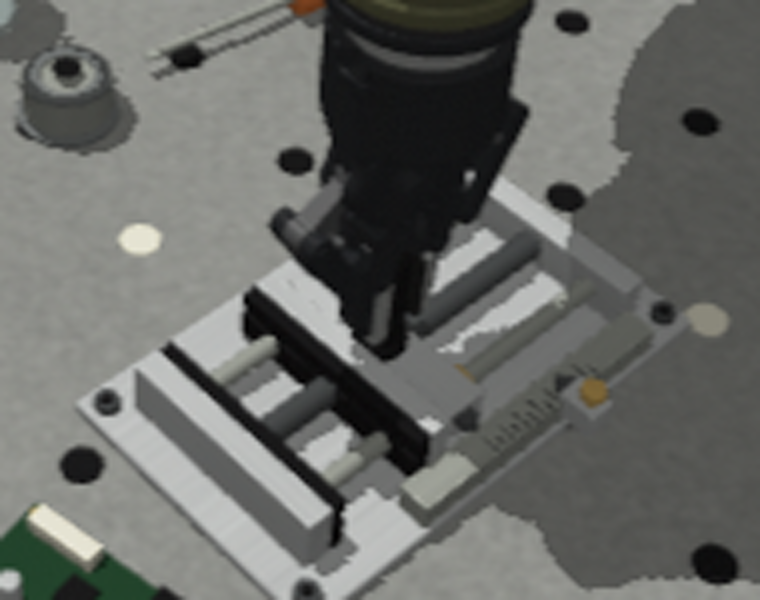

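The fingers hold the knob: the opening is 0.215, about 18 mm, and the tips are clear of the carriage. I'll pull most of the way and re-measure.

Emit:
send_rows(
  steps=[
    [[0,0,0],[0,0,-3],255],
    [[0,0,0],[0,0,-5],255],
    [[0,0,0],[0,0,-6],255],
    [[0,0,0],[0,0,-6],255],
    [[0,0,0],[0,0,-6],255],
    [[0,0,0],[0,0,-6],255],
    [[0,0,0],[0,0,-5],255],
    [[0,0,0],[0,0,-3],255],
    [[0,0,0],[0,0,-1],255],
    [[0,0,0],[0,0,-1],255],
  ],
  force=80,
)

```text
t: 11.55
tool_pos: [527.2, 226.8, 47.4]
eef_rot: [0.389, 1.541, 0.489]
ft_force: [6.8, 2.8, -3.0]
grip_width: 0.213
```

```bash
python3 - <<'E'
from h import *
from station import telemetry,optics
u=np.array([np.cos(np.radians(6.1)),np.sin(np.radians(6.1))])
s=telemetry.get_state();goto(s,[555-45.5*u[0],229-45.5*u[1],47],6.1)
f=optics.grab_frame("wrist");pickle.dump(f,open("w3.pkl","wb"));cv2.imwrite("pics/w3.png",f["image"])
f=optics.grab_frame("top");pickle.dump(f,open("t3.pkl","wb"))
E
```

```text
tool pos [527.2 226.8  47.4] z axis yaw 5.74 x [ 0.0267  0.0142 -0.9995] F [ 6.8  2.8 -3. ] grip 0.213 t 11.55 q [-0.04  0.69 -0.66  1.88  0.62  0.74 -0.94]
shift in tool axes [ -0.1  -0.9 -17.6]
turn deg [-0.35  1.61 -0.65]
```

View pics/w3.png

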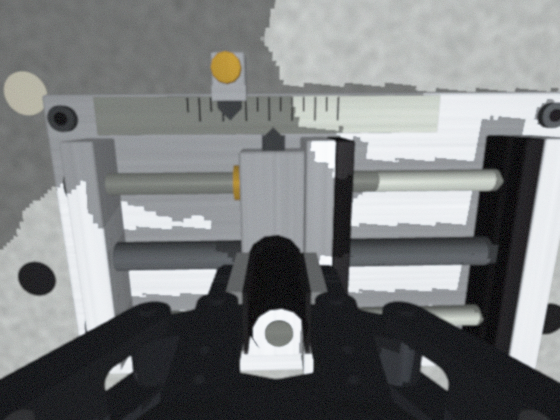

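The wrist view shows the cursor tip at about (231,119) and the index tip at about (273,128). The jaw still has some 17 mm to go.

Emit:
send_rows(
  steps=[
    [[0,0.6,-0.3],[0,0,-4],255],
    [[0,0.6,-0.3],[0,0,-4],255],
    [[0,0.6,0],[0,0,-4],255],
    [[0,0.3,0],[0,0,-4],255],
    [[0,0.3,0],[0,0,-3],255],
    [[0,0.3,0],[0,0,-2],255],
    [[0,0.2,0],[0,0,-1],255],
    [[0,0.2,0],[0,0,-1],255],
    [[0,0.2,0],[0,0,-1],255],
    [[0,0.2,0],[0,0,-1],255],
  ],
)

```text
t: 12.65
tool_pos: [525.7, 226.7, 47.4]
eef_rot: [1.287, 1.558, 1.384]
ft_force: [7.4, 1.2, -7.3]
grip_width: 0.214
```

```bash
cat > m.py <<'E'
from h import *
from station import telemetry,optics
import sys
u=np.array([np.cos(np.radians(6.1)),np.sin(np.radians(6.1))])
s=telemetry.get_state();goto(s,[555-45.5*u[0],229-45.5*u[1],47],6.1)
f=optics.grab_frame("wrist");pickle.dump(f,open(sys.argv[1]+".pkl","wb"));cv2.imwrite(f"pics/{sys.argv[1]}.png",cv2.resize(f["image"][40:170,170:340],None,fx=4,fy=4,interpolation=cv2.INTER_CUBIC))
E
python3 m.py w4
```

```text
tool pos [525.7 226.7  47.4] z axis yaw 5.5 x [ 0.0025  0.0129 -0.9999] F [ 7.4  1.2 -7.3] grip 0.214 t 12.65 q [-0.03  0.71 -0.67  1.86  0.6   0.77 -0.92]
shift in tool axes [  0.3  -1.  -16.1]
turn deg [-0.6   0.21 -0.72]
```

View pics/w4.png

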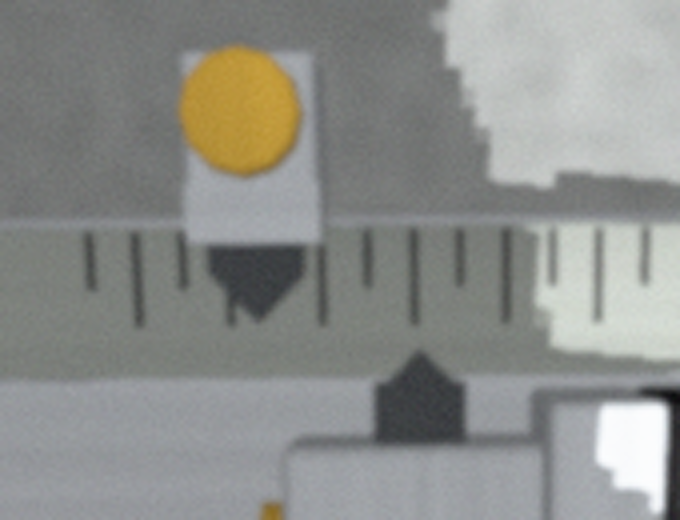

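Emit:
send_rows(
  steps=[
    [[0,0,0],[0,0,-4],255],
    [[0,0,0],[0,0,-6],255],
    [[0,0,0],[0,0,-6],255],
    [[0,0,0],[0,0,-6],255],
    [[0,0,0],[0,0,-5],255],
    [[0,0,0],[0,0,-4],255],
    [[0,0,0],[0,0,-3],255],
    [[0,0,0],[0,0,-3],255],
    [[0,0,0],[0,0,-3],255],
    [[0,0,0],[0,0,-3],255],
  ],
)

```text
t: 13.7
tool_pos: [504.7, 224.5, 47.5]
eef_rot: [0.52, 1.527, 0.614]
ft_force: [11.2, 2.7, -4.1]
grip_width: 0.215
```

```bash
python3 m.py w5
```

```text
tool pos [504.7 224.5  47.5] z axis yaw 5.32 x [ 0.0358  0.0252 -0.999 ] F [11.2  2.7 -4.1] grip 0.215 t 13.7 q [-0.04  0.66 -0.65  1.95  0.63  0.69 -0.98]
shift in tool axes [ 0.7 -0.9  5. ]
turn deg [-0.75  2.18 -1.23]
```

View pics/w5.png

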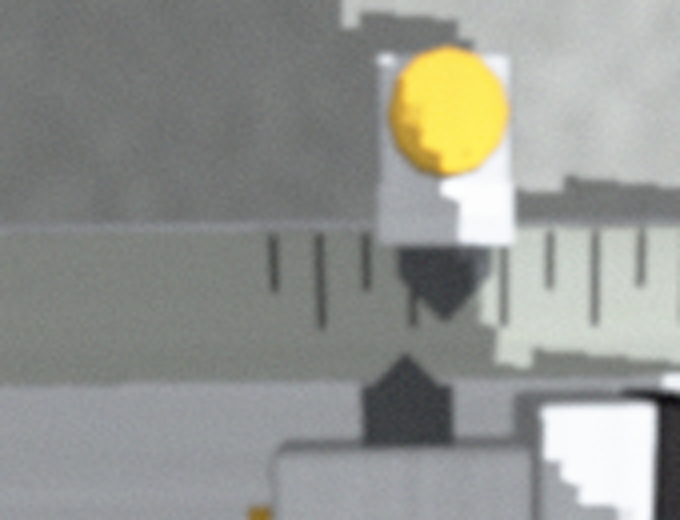

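The index is now about 40 px of this crop past the cursor, which is a 4 mm overshoot. I'll ease it back gently.

Emit:
send_rows(
  steps=[
    [[0,0,0],[0,0,-1.5],255],
    [[0,0,0],[0,0,-1],255],
    [[0,0,0],[0,0,-1],255],
    [[0,0,0],[0,0,-1.5],255],
    [[0,0,0],[0,0,-2],255],
    [[0,0,0],[0,0,-2],255],
    [[0,0,0],[0,0,-2],255],
    [[0,0,0],[0,0,-2],255],
    [[0,0,0],[0,0,-2],255],
    [[0,0,0],[0,0,-2],255],
  ],
)

```text
t: 14.75
tool_pos: [504.9, 224.4, 47.9]
eef_rot: [0.428, 1.504, 0.516]
ft_force: [10.7, 3.0, -3.0]
grip_width: 0.211
```

```bash
python3 m.py w6
```

```text
tool pos [504.9 224.4  47.9] z axis yaw 4.98 x [ 0.0577  0.0327 -0.9978] F [10.7  3.  -3. ] grip 0.211 t 14.75 q [-0.05  0.65 -0.64  1.97  0.64  0.65 -1.01]
shift in tool axes [ 1.1 -0.7  4.8]
turn deg [-1.08  3.48 -1.55]
```

View pics/w6.png

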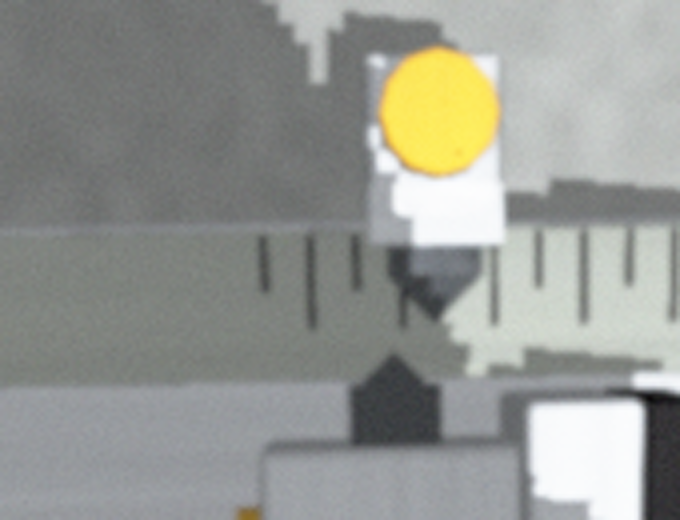

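Emit:
send_rows(
  steps=[
    [[-0.2,0.6,-0.3],[0,0,-1],255],
    [[-0.2,0.6,-0.3],[0,0,-1],255],
    [[-0.2,0.6,-0.3],[0,0,-1],255],
    [[-0.2,0.6,-0.3],[0,0,-1],255],
    [[0,0.5,-0.2],[0,0,-1.5],255],
    [[0,0.4,-0.2],[0,0,-1.5],255],
    [[0,0.3,-0.1],[0,0,-2],255],
    [[0,0.3,-0.1],[0,0,-2],255],
    [[0,0.3,-0.1],[0,0,-2],255],
    [[0,0.3,-0.1],[0,0,-2],255],
  ],
)

```text
t: 15.8
tool_pos: [514.5, 225.1, 47.7]
eef_rot: [0.402, 1.555, 0.485]
ft_force: [9.3, 1.5, -7.8]
grip_width: 0.213
```

```bash
python3 m.py w7
```

```text
tool pos [514.5 225.1  47.7] z axis yaw 4.7 x [ 0.0136  0.0072 -0.9999] F [ 9.3  1.5 -7.8] grip 0.213 t 15.8 q [-0.04  0.69 -0.65  1.9   0.61  0.75 -0.96]
shift in tool axes [ 0.6 -0.5 -4.8]
turn deg [-1.4   0.81 -0.34]
```

View pics/w7.png

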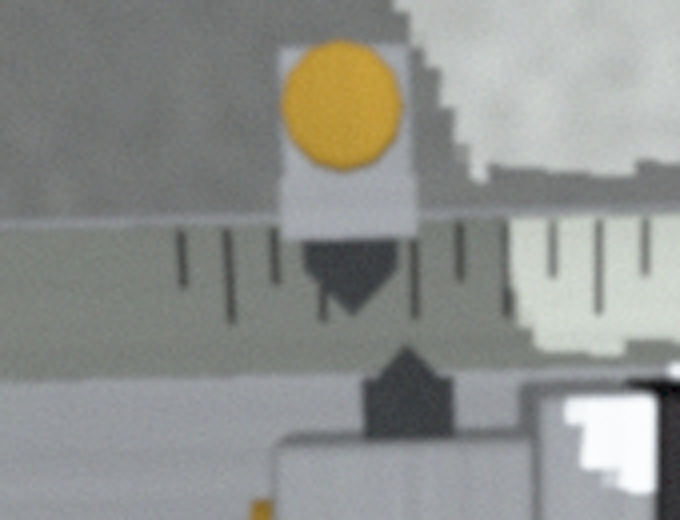

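Emit:
send_rows(
  steps=[
    [[0,0,0],[0,0,-4],255],
    [[0,0,0],[0,0,-4],255],
    [[0,0,0],[0,0,-3.5],255],
    [[0,0,0],[0,0,-2],255],
    [[0,0,0],[0,0,-2],255],
    [[0,0,0],[0,0,-2],255],
    [[0,0,0],[0,0,-2],255],
    [[0,0,0],[0,0,-2],255],
    [[0,0,0],[0,0,-2],255],
    [[0,0,0],[0,0,-2],255],
  ],
)

```text
t: 16.85
tool_pos: [512.4, 225.0, 47.8]
eef_rot: [0.371, 1.519, 0.441]
ft_force: [9.5, 1.8, -4.2]
grip_width: 0.216
```

```bash
python3 m.py w8
```

```text
tool pos [512.4 225.   47.8] z axis yaw 4.0 x [ 0.0464  0.0219 -0.9987] F [ 9.5  1.8 -4.2] grip 0.216 t 16.85 q [-0.05  0.67 -0.64  1.94  0.63  0.69 -1.  ]
shift in tool axes [ 0.7 -0.6 -2.7]
turn deg [-2.07  2.76 -1.02]
```

View pics/w8.png

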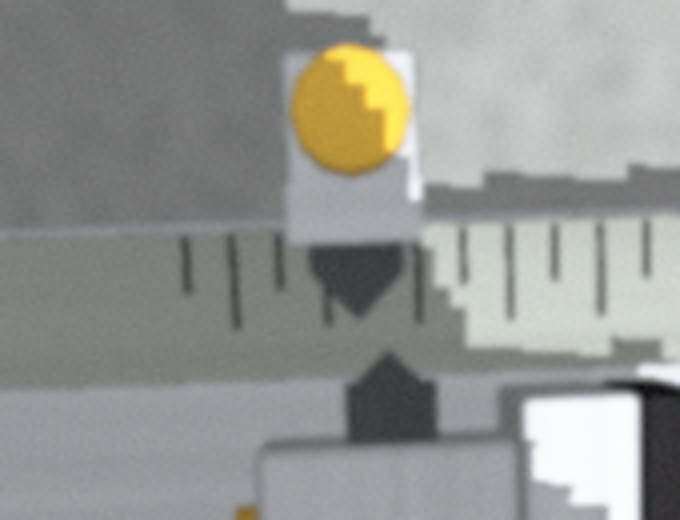

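Emit:
send_rows(
  steps=[
    [[-0.5,0.2,0],[0,0,-4],255],
    [[-0.5,0.2,0],[0,0,-4],255],
    [[0,0.2,0],[0,0,-3],255],
    [[0,0,0],[0,0,-2.5],255],
    [[0,0,0],[0,0,-2],255],
    [[0,0,0],[0,0,-2],255],
    [[0,0,0],[0,0,-2],255],
    [[0,0,0],[0,0,-2],255],
    [[0,0,0],[0,0,-2],255],
    [[0,0,0],[0,0,-2],255],
  ],
)

```text
t: 17.9
tool_pos: [506.5, 224.4, 48.0]
eef_rot: [0.403, 1.502, 0.479]
ft_force: [10.5, 1.5, -3.5]
grip_width: 0.214
```

```bash
python3 m.py w9
```

```text
tool pos [506.5 224.4  48. ] z axis yaw 4.3 x [ 0.061   0.0317 -0.9976] F [10.5  1.5 -3.5] grip 0.214 t 17.9 q [-0.05  0.65 -0.63  1.97  0.64  0.65 -1.02]
shift in tool axes [ 1.2 -0.5  3.2]
turn deg [-1.75  3.65 -1.49]
```

View pics/w9.png

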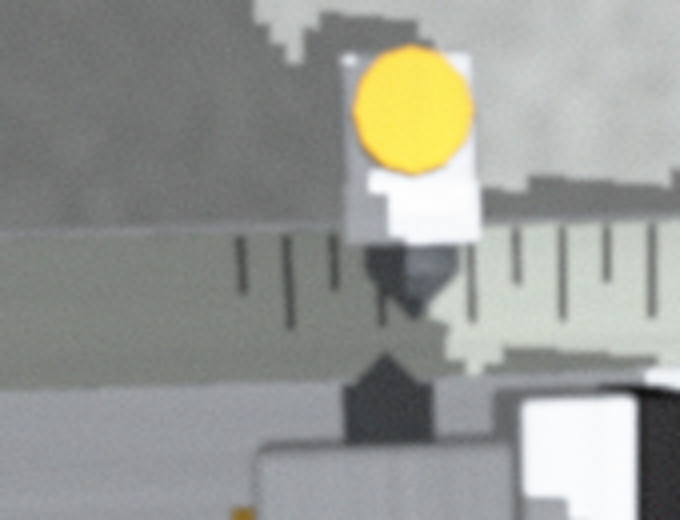

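Emit:
send_rows(
  steps=[
    [[0,0,0],[0,0,-1],255],
    [[0,0,0],[0,0,-1],255],
    [[0,0,0],[0,0,-0.7],255],
    [[0,0,0],[0,0,-1],255],
    [[0,0,0],[0,0,-1.7],255],
    [[0,0,0],[0,0,-1.7],255],
    [[0,0,0],[0,0,-1.7],255],
    [[0,0,0],[0,0,-1.7],255],
    [[0,0,0],[0,0,-1.7],255],
    [[0,0,0],[0,0,-1.7],255],
  ],
)

```text
t: 18.95
tool_pos: [507.9, 224.6, 48.0]
eef_rot: [0.397, 1.484, 0.462]
ft_force: [11.0, 2.2, -0.2]
grip_width: 0.216
```

```bash
python3 m.py w10
```

```text
tool pos [507.9 224.6  48. ] z axis yaw 3.64 x [ 0.078   0.0388 -0.9962] F [11.   2.2 -0.2] grip 0.216 t 18.95 q [-0.06  0.64 -0.62  1.98  0.66  0.62 -1.04]
shift in tool axes [ 1.2 -0.6  1.8]
turn deg [-2.38  4.65 -1.84]
```

View pics/w10.png

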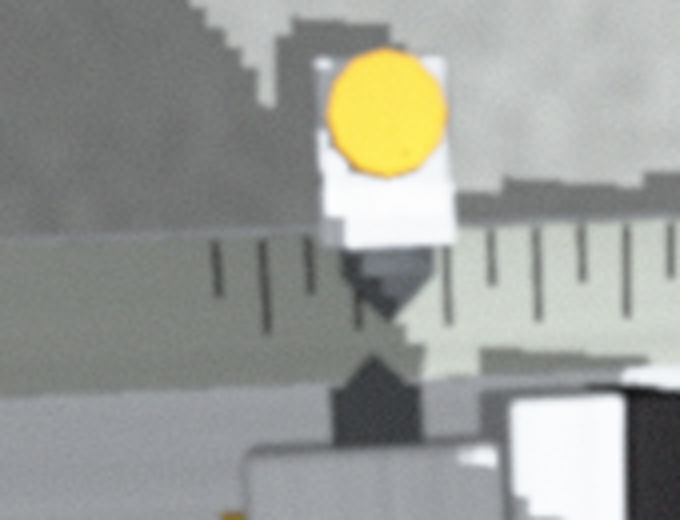

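Emit:
send_rows(
  steps=[
    [[0,0,0],[0,0,-1],255],
    [[0,0,0],[0,0,-1],255],
    [[0,0,0],[0,0,-0.7],255],
    [[0,0,0],[0,0,-1],255],
    [[0,0,0],[0,0,-1.7],255],
    [[0,0,0],[0,0,-1.7],255],
    [[0,0,0],[0,0,-1.7],255],
    [[0,0,0],[0,0,-1.7],255],
    [[0,0,0],[0,0,-1.7],255],
    [[0,0,0],[0,0,-1.7],255],
  ],
)

```text
t: 20.0
tool_pos: [506.0, 224.4, 48.1]
eef_rot: [0.368, 1.471, 0.428]
ft_force: [11.3, 2.1, 1.0]
grip_width: 0.215
```

```bash
python3 m.py w11; for i in 1 2 3 4 5 6 7 8; do python3 m.py w12 | grep pos; done
```

```text
tool pos [506.  224.4  48.1] z axis yaw 3.34 x [ 0.0902  0.0411 -0.9951] F [11.3  2.1  1. ] grip 0.215 t 20.0 q [-0.07  0.63 -0.61  2.    0.67  0.6  -1.06]
shift in tool axes [ 1.4 -0.5  3.6]
turn deg [-2.67  5.36 -1.92]
tool pos [505.9 224.4  48.1] z axis yaw 3.34 x [ 0.0902  0.0411 -0.9951] F [11.2  2.4  0.1] grip 0.215 t 20.05 q [-0.07  0.63 -0.61  2.    0.67  0.6  -1.06]
tool pos [506.  224.4  48.1] z axis yaw 3.34 x [ 0.0901  0.0411 -0.9951] F [10.4  2.   1.8] grip 0.212 t 20.1 q [-0.07  0.63 -0.61  2.    0.67  0.6  -1.06]
tool pos [505.9 224.4  48.1] z axis yaw 3.34 x [ 0.09    0.0411 -0.9951] F [9.9 3.3 0. ] grip 0.211 t 20.15 q [-0.07  0.63 -0.61  2.    0.67  0.6  -1.06]
tool pos [505.9 224.3  48.1] z axis yaw 3.34 x [ 0.09    0.041  -0.9951] F [9.7 2.9 0.7] grip 0.212 t 20.2 q [-0.07  0.63 -0.61  2.    0.67  0.6  -1.06]
tool pos [505.9 224.4  48.1] z axis yaw 3.34 x [ 0.09    0.041  -0.9951] F [9.8 2.7 0.6] grip 0.213 t 20.25 q [-0.07  0.63 -0.61  2.    0.67  0.6  -1.06]
tool pos [505.9 224.4  48.1] z axis yaw 3.34 x [ 0.09    0.041  -0.9951] F [10.   2.5  0.3] grip 0.218 t 20.3 q [-0.07  0.63 -0.61  2.    0.67  0.6  -1.06]
tool pos [505.9 224.4  48.1] z axis yaw 3.34 x [ 0.09    0.0411 -0.9951] F [10.2  2.6  2.1] grip 0.215 t 20.35 q [-0.07  0.63 -0.61  2.    0.67  0.6  -1.06]
tool pos [505.9 224.4  48.1] z axis yaw 3.34 x [ 0.0899  0.0411 -0.9951] F [10.3  2.9  1.1] grip 0.216 t 20.4 q [-0.07  0.63 -0.61  2.    0.67  0.6  -1.06]
```

View pics/w12.png

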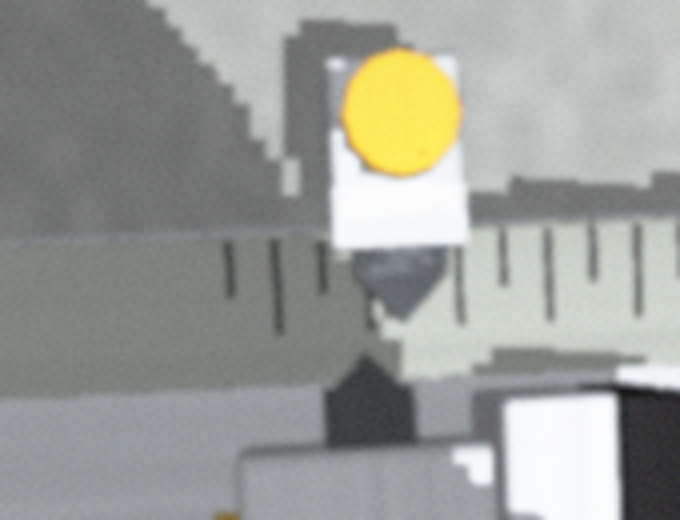

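Emit:
send_rows(
  steps=[
    [[-0.2,0.4,0],[0,0,-1.7],255],
    [[-0.2,0.4,0],[0,0,-1.7],255],
    [[-0.2,0.4,0],[0,0,-1.7],255],
    [[-0.2,0.4,0],[0,0,-1.7],255],
    [[0,0.3,0],[0,0,-1.7],255],
    [[0,0.2,0],[0,0,-1.7],255],
    [[0,0.1,0],[0,0,-1.7],255],
    [[0,0.1,0],[0,0,-1.7],255],
    [[0,0.1,0],[0,0,-1.7],255],
    [[0,0.1,0],[0,0,-1.7],255],
  ],
)

```text
t: 21.45
tool_pos: [504.8, 224.4, 48.0]
eef_rot: [0.54, 1.494, 0.608]
ft_force: [10.5, 2.2, -3.0]
grip_width: 0.216
```

```bash
python3 m.py w13
```

```text
tool pos [504.8 224.4  48. ] z axis yaw 3.85 x [ 0.0632  0.044  -0.997 ] F [10.5  2.2 -3. ] grip 0.216 t 21.45 q [-0.04  0.65 -0.63  1.98  0.64  0.63 -1.02]
shift in tool axes [ 1.3 -0.6  4.9]
turn deg [-2.17  3.83 -2.2 ]
```

View pics/w13.png

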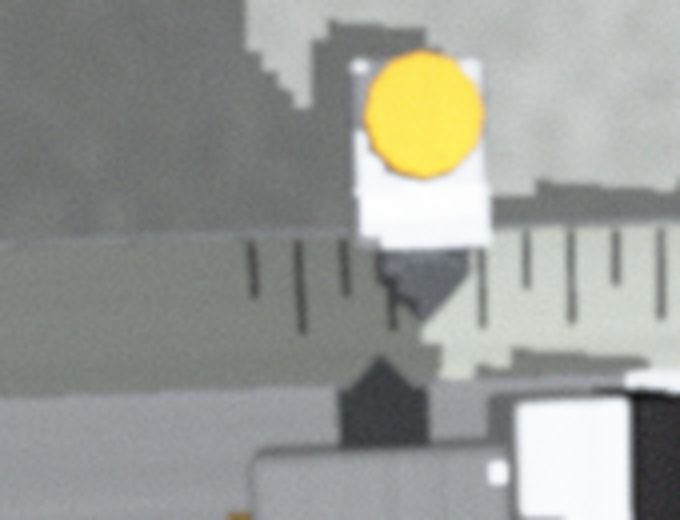

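Emit:
send_rows(
  steps=[
    [[-0.2,0.4,-0.2],[0,0,-1],255],
    [[-0.2,0.4,-0.2],[0,0,-1],255],
    [[-0.2,0.4,-0.2],[0,0,-1],255],
    [[0,0.3,-0.1],[0,0,-1],255],
    [[0,0.2,0],[0,0,-1.4],255],
    [[0,0.2,0],[0,0,-1.5],255],
    [[0,0.1,0],[0,0,-1.6],255],
    [[0,0.1,0],[0,0,-1.6],255],
    [[0,0.1,0],[0,0,-1.6],255],
    [[0,0.1,0],[0,0,-1.6],255],
  ],
)

```text
t: 22.5
tool_pos: [510.2, 224.9, 47.9]
eef_rot: [0.621, 1.511, 0.691]
ft_force: [10.0, 2.5, -3.7]
grip_width: 0.214
```

```bash
python3 m.py w14
```

```text
tool pos [510.2 224.9  47.9] z axis yaw 3.96 x [ 0.0464  0.0383 -0.9982] F [10.   2.5 -3.7] grip 0.214 t 22.5 q [-0.04  0.66 -0.65  1.95  0.63  0.67 -1.  ]
shift in tool axes [ 0.8 -0.7 -0.6]
turn deg [-2.09  2.84 -1.96]
```

View pics/w14.png

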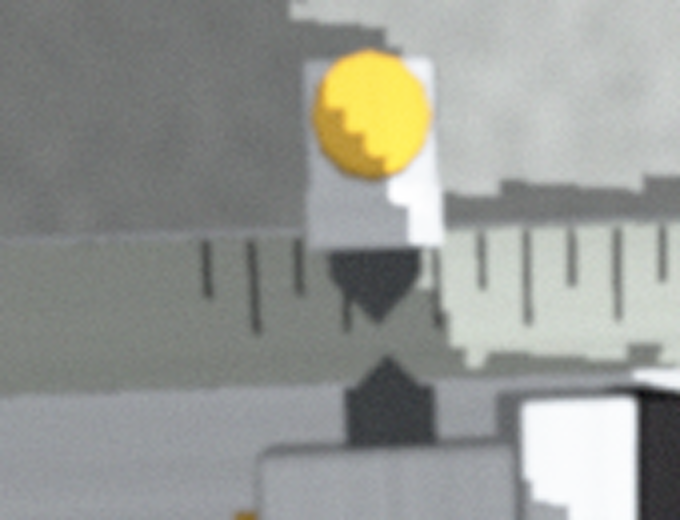

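The tips now face each other, with the cursor at crop x≈378 and the index at ≈388, less than 1 mm short. I'll check this in mm, check that it holds steady, and check the rest of the bench.

```bash
for i in 1 2 3 4 5 6 7 8; do python3 m.py w15 | grep pos|cut -c1-110; done; python3 - <<'E'
from h import *
from station import optics
f=pickle.load(open("w15.pkl","rb"))
u=np.array([np.cos(np.radians(6.1)),np.sin(np.radians(6.1))])
c=lambda x,y:(170+(x-1.5)/4,40+(y-1.5)/4)
a=onz(f,c(378,322),25.5);b=onz(f,c(388,357),25.5);print("index-cursor along x",u@(b-a)[:2])
T=optics.grab_frame("top");cv2.imwrite("pics/topend.png",T["image"])
S=optics.grab_frame("scene")["image"];S0=cv2.imread("pics/scene0.png");cv2.imwrite("pics/sceneend.png",S)
E
```

```text
tool pos [510.3 225.   47.9] z axis yaw 3.96 x [ 0.0465  0.0385 -0.9982] F [ 9.5  2.8 -4.5] grip 0.213 t 22.55
tool pos [510.3 225.   47.9] z axis yaw 3.97 x [ 0.0465  0.0384 -0.9982] F [10.1  1.9 -4.3] grip 0.213 t 22.6 
tool pos [510.3 225.   47.9] z axis yaw 3.96 x [ 0.0465  0.0384 -0.9982] F [ 9.6  2.7 -5.2] grip 0.213 t 22.65
tool pos [510.3 224.9  47.9] z axis yaw 3.96 x [ 0.0465  0.0384 -0.9982] F [ 9.4  2.5 -4.4] grip 0.213 t 22.7 
tool pos [510.3 225.   47.9] z axis yaw 3.96 x [ 0.0465  0.0384 -0.9982] F [ 8.8  2.1 -3.4] grip 0.213 t 22.75
tool pos [510.3 224.9  47.9] z axis yaw 3.96 x [ 0.0465  0.0384 -0.9982] F [ 9.4  3.4 -4.4] grip 0.21 t 22.8 q
tool pos [510.3 225.   47.9] z axis yaw 3.96 x [ 0.0465  0.0384 -0.9982] F [10.8  1.7 -4.4] grip 0.214 t 22.85
tool pos [510.3 224.9  47.9] z axis yaw 3.96 x [ 0.0465  0.0383 -0.9982] F [ 8.9  3.4 -4. ] grip 0.214 t 22.9 
index-cursor along x 0.9206599804373119
```

View pics/w15.png

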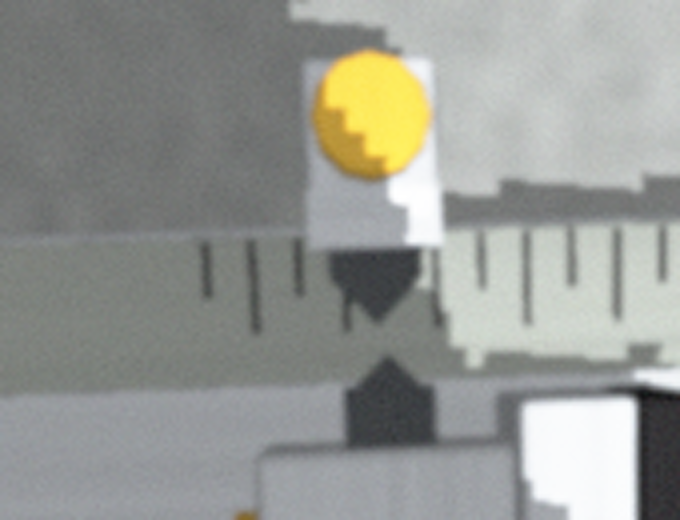

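View pics/sceneend.png

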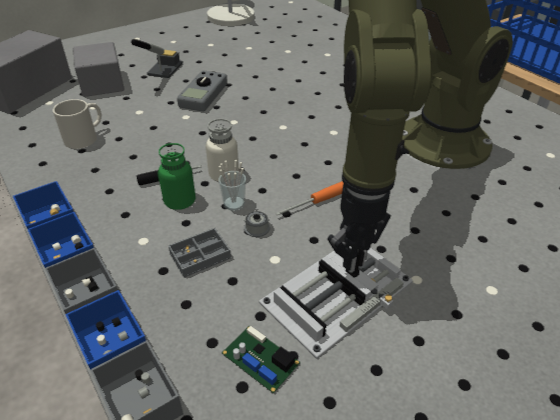

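View pics/topend.png

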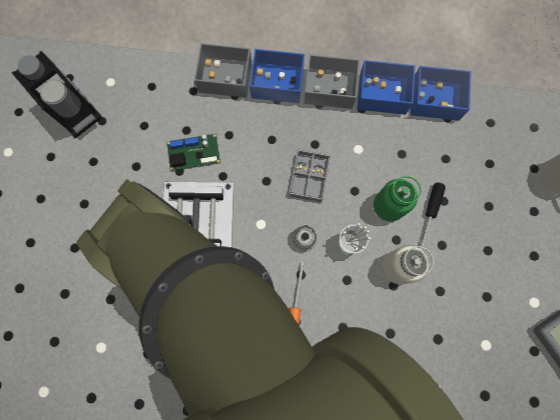

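The pose stays steady at 0.9 mm off the mark, and everything else is where it was: white dispenser at top (410,263), pot (354,238), reel (304,237), tray (309,175) and board (193,152). I'm handing in.

```bash
python3 -c "
from station import arm;print(arm.hand_in())"
```

```text
the job is handed in; nothing more can be done
None
```

I pressed the white dispenser's dish to its stop and let it come back up. Then I pulled the jaw to the cursor, and the gripper is still holding it there. The job is handed in; no verdict came back.

- **Dish:** it was pressed with the shut fingertips (22 N at a height of 120 mm). Pictures before and after show the dish up again and the bottle in its place.
- **Jaw:** the gripper holds the knob, set to 80 N. The last wrist picture puts the index finger 0.9 mm from the cursor. The tool position stayed steady to about 0.1 mm over the 0.4 s I watched before handing in.
- **Getting there:** I overshot the cursor several times by up to about 5 mm and eased back each time. The jaw never snapped back. The tool ended tilted about 3.5° from the spring's pull, but the grip did not change.
- **Other things:** the last pictures show them where they were. The exception is the orange screwdriver's handle, which the arm partly hid; its visible parts had not moved.
- **Disagreement:** the scene and top cameras differed by about 5 mm in y, so I relied on the closer wrist camera for the final positions.

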